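Shut the sliding cover and seat the footed box on it

TASK

Slide the cover of the low storage box fully shut. Then, without lifting, push the closed footed box gently across from its wooden step onto the shut cover until all four of its feet have dropped into the cover's recesses. Leave it sitting level there with the cover still shut, and do not disturb the other things.

Things in the scene. Friction and masses are not known exactly. Their poses are not given: they have to be found in the camera images.
- rack: Fixed organiser: an open white plastic storage box (182 x 114 mm, 53 mm high) between two wooden steps. Origin on the table under the storage box's middle; x points away from the robot (give or take 0.2 rad), y left, z up. Only its cover moves.
- step_left (a point): Centre of the left step's flat wooden top, 63 mm above the table; 190 mm along rack x, 160 mm along rack y, its middle 144 mm along rack y from the rack's origin. Axes as the rack's.
- step_right (a point): The same for the right step, 144 mm along rack -y from the rack's origin.
- cover (a joint): The storage box's white sliding cover, a plate 190 x 120 x 9 mm, top 62 mm above the table, 1 mm below the step tops, 4 mm gap to each step. Value in m: 0 = fully shut against a hard stop (then centred over the rack origin), up to 0.085 = drawn out towards the robot along rack -x. About 3 N friction; it stays where it is left.
- lip (a point): Middle of the outer, robot-side face of the lip that hangs at the cover's near end (110 mm wide, 28 to 62 mm above the table); 45 mm above the table; moves with the cover; axes as the rack's. Push this face along rack +x to shut the cover.
- nest (a point): Point on the cover's top surface midway between its four recesses; moves with the cover; axes as the rack's. The recesses are square, 19 x 19 mm, 5.5 mm deep, centred 48 mm along x and 38 mm along y to either side of this point. With the cover shut it lies 20 mm along rack x from the rack's origin.
- box_mid (a point): Centre of the footed box, a closed white plastic box 120 mm (its x) x 100 mm (its y), 0.25 to 0.5 kg, too wide to grasp. Upright side walls run from 26 mm below this point to 14 mm above it; top 26 mm above, undersides of the feet 33 mm below. It starts on the left or right step, turned up to 0.2 rad from the rack, 22 to 40 mm nearer the robot along rack x than the shut cover's nest.
- box_foot (a point): Underside centre of one of the footed box's four tapered round feet, 7 mm high, 14 mm across below and 16 mm at the root, centred 48 mm along the box's x and 38 mm along its y to either side of its middle. Seated, the feet meet the recess walls and the box stops hard (free sliding takes 2 to 6 N). Pushed straight along y on the nest's own lane, the leading feet would drop into the nearer recesses.
- dish: Bystander: white ceramic pin dish, 90 mm across, 24 mm high, on the step that does not carry the footed box; origin under its centre.
- comb: Bystander: black comb 150 mm long, 8 mm thick, lying on the table; origin under its middle.
- cologne: Bystander: glass cologne bottle with a cap, 60 x 35 x 118 mm; origin under its centre.
- jar: Bystander: glass jar with a metal cap, 68 mm across, 70 mm high; origin under its centre.
- cup: Bystander: ceramic cup, 72 mm across, 95 mm high; origin under its centre.
- lotion: Bystander: white lotion bottle, 56 mm across, 150 mm high; origin under its centre.
- brush: Bystander: hairbrush 180 mm long, 30 mm thick, lying on the table; origin under its middle.
Not all that is in view belongs to the job. What is shaped like the part that bears box_mid but turquoise or yellow is not meant.

How it is judged:
On the way, in this order (a step that is already met when the one before it is completed fails the run):
1. the cover is fully shut (value of joint cover below 0.004 m), for 0.2 s.
2. the footed box sits with all four feet in the cover's recesses (x of box_mid in the frame of nest between -0.004 and 0.004 m and y of box_mid in the frame of nest between -0.004 and 0.004 m and z of box_mid in the frame of nest below 0.0295 m and angle between box_mid's own z axis and vertical below 0.03 rad and angle between the x axis of box_mid and the x axis of nest, either way round below 0.06 rad), for 0.2 s.
At the end, for the whole second after the job is handed in: The cover is shut to within 4 mm; the footed box rests on it at the seated height (centre less than 29.5 mm above the nest point), within 4 mm of the nest point along each axis, level to 0.03 rad and square to 0.06 rad, at rest and released (all of step 2 and value of joint cover below 0.004 m and linear speed of box below 0.01 m/s); the robot touches nothing.
It fails at once if the footed box is pushed or pressed with more than 30 N (contact force between the fingers and box above 30 N).
It fails at once if the footed box is lifted or tipped (angle between box_mid's own z axis and vertical above 0.3 rad or height (world z) of box_mid above 0.12 m).
It fails at once if a bystander is moved by more than 20 mm (distance of any of dish, comb, cologne, jar, cup, lotion, brush from where it was at the start of the episode above 0.02 m).
It also fails if it takes over 61 s, if anything falls off the work surface, if the arm or the gripper's body presses on something with over 40 N, if the wrist force passes 120 N, or if a joint passes its speed limit or range.

ROBOT

A 6-joint arm with a two-finger parallel gripper is mounted at the origin on the work surface. World frame = base frame: x ahead of the robot, y to its left, z up, the work surface at z = 0. Lengths are in m, angles in rad, forces in N, time in s.
With the tool pointing down it reaches from about 0.375 to 0.9 m from the base axis. Payload 3.1 kg.
Tool frame: the origin (TCP) lies at the very end of the fingers, on their centre line; the grasp point (between the pads) lies 19 mm behind it; z points along the fingers, y is the direction in which the jaws open and shut (so a half turn about z gives the same grasp; the last joint's range is limited). The gripper opens to 85 mm and grips with 20 to 120 N. Pads are 22 mm wide; open, the fingers measure 114 mm over their backs; the gripper's body (76 mm by 85 mm) begins 54 mm behind the grasp point. The pads swing forward as they close: fully open they stand 13 mm farther back than shut.
Start: joints at [1.016, 0.527, 1.433, -0, 1.181, -0.178], TCP at [0.229, 0.581, 0.231] pointing down, gripper open.
Joint ranges: [-3.08, 3.08], [-0.75, 2.2], [0.22, 2.44], [-1.43, 4.57], [0, 2.65], [-2.85, 2.85]. Speed limits (rad/s): [2.79, 2.79, 3.14, 3.14, 3.14, 3.14].

INTERFACE

Orientations are given as a unit quaternion [x, y, z, w].
In Python, from station import manip gives the robot as it stands. The module is installed in compiled form; this text tells all that it offers.
- The arm moves only by the tool send_rows, never from a script. Its argument "commands" is a list of rows, each an object with "delta_pos": the shift along the world's x, y, z in cm, a list of three; "yaw": the turn about the world's z in rad. A call has 1 to 10 rows; each row shifts and turns the pose as measured when the row begins; what a row does not reach is not made up. A row lasts 1/8 s, in which the tool goes at most 62.5 mm and 10.7 degrees, less where a joint would pass 70% of its speed; a pose out of reach is approached as far as the arm can. A call is refused whole if a number of a shift passes 6.25 or a number of a turn 0.188, either way. A call with a gripper value outside its range is refused whole. "grip" is the closure, from -1 (fully open) to 1 (shut), set as the call begins (left out, the last holds). The fingers move at their own pace and stop on an object; "force" is the grip in N (left out, the last holds). Time passes only in rows, so rows that do not move let the fingers close. It gives the time, the measured TCP pose, the force and the opening at its end, in the units of the state.
- manip.sense(): the state, without advancing time (a new reading comes with each control period).
- manip.snapshot(name): name is "scene" or "side" or "wrist"; returns the picture (480x640x3 uint8, blue, green, red); there is no depth.
- manip.get_calibration(name): a dict with "fx", "fy", "cx", "cy" (pixels), "dist_coeffs" ([k1, k2, p1, p2, k3] as OpenCV has them; the pictures are not rectified), "world_to_cam" (4x4, takes a point from world to camera coordinates); the wrist camera has in their place "mount" (4x4, takes a point from camera to tool coordinates, whose origin is the TCP and whose axes are the flange's). Camera axes: x right, y down, z forward; pixel columns grow to the right and rows downward; lengths in m; the calibration is good to about 2 mm. A picture is of the moment at which its call begins: read the wrist's pose just before it. get_calibration takes no time and is no camera call.
- manip.sign_off(): hands the job in, once; it reports no verdict.
The state is a dict: "t": time; "q": joint angles; "qd": joint speeds; "tau": joint torques, N m; "tcp_pos": TCP position; "tool_rot": TCP orientation; "force": force on the tool from outside, world axes, zero at the start; "ft_torque": the same for the moment, N m; "finger_gap": opening from 0.0 (shut) to 1.0 (fully open).
Only numpy, scipy, OpenCV 4.12 (cv2) and the standard library are available. Lean on these libraries where they do the work, as an engineer would, in place of code of your own. Each camera call takes 0.05 s, during which the arm holds its last target. There are 200 camera calls.

## Working session

There is one attempt and no reset: what is moved stays moved. The work goes in short steps, Python scripts to look and compute and a tool call to move; the robot and the scene stay as the last step left them, time stands still between calls to the robot, and variables do not carry over. Pictures are saved under pics/ and viewed, about 8 in all and at most 12, crops included, and the job is handed in when it is done.

Besides the shell and the picture viewer there is one more tool, called after "Emit:" as a command line: name --argument value ..., lists and objects as JSON in quotes. send_rows: Moves the arm, as the interface text tells. Its arguments: {"type":"object","properties":{"commands":{"type":"array","items":{"type":"object","properties":{"delta_pos":{"type":"array","items":{"type":"number"}},"yaw":{"type":"number"}}}},"grip":{"type":"number"},"force":{"type":"number"}},"required":["commands"]}

```bash
mkdir -p pics
cat > h.py <<'E'
import numpy as np,cv2
from station import manip
def cal(n):
    c=manip.get_calibration(n);K=np.array([[c['fx'],0,c['cx']],[0,c['fy'],c['cy']],[0,0,1.]]);return c,K,np.array(c['dist_coeffs'],float),np.array(c['world_to_cam']) if 'world_to_cam' in c else None
def ray(n,uv,z):
    c,K,d,T=cal(n);p=cv2.undistortPoints(np.array(uv,float).reshape(-1,1,2),K,d).reshape(-1,2)
    R=T[:3,:3];o=-R.T@T[:3,3];D=np.c_[p,np.ones(len(p))]@R
    return o+D*((z-o[2])/D[:,2])[:,None]
def proj(n,P):
    c,K,d,T=cal(n);return cv2.projectPoints(np.array(P,float).reshape(-1,1,3),cv2.Rodrigues(T[:3,:3])[0],T[:3,3],K,d)[0].reshape(-1,2)
E
python3 - <<'E'
from h import *
print({k:np.round(v,3) for k,v in manip.sense().items()})
for n in('scene','side'):
    cv2.imwrite(f'pics/{n}0.png',manip.snapshot(n)); c,K,d,T=cal(n);print(n,-T[:3,:3].T@T[:3,3],T[:3,:3][2])
E
```

```text
{'t': np.float64(0.0), 'q': array([ 1.016,  0.528,  1.434, -0.   ,  1.181, -0.178]), 'qd': array([-0.   , -0.002,  0.   , -0.001, -0.001,  0.002]), 'tau': array([-0.0000e+00, -4.4236e+01, -1.7802e+01, -0.0000e+00,  8.0000e-03,
        0.0000e+00]), 'tcp_pos': array([0.229, 0.581, 0.23 ]), 'tool_rot': array([ 0.187,  0.982, -0.001, -0.   ]), 'force': array([-0.7  ,  0.285, -0.801]), 'ft_torque': array([-0.035,  0.045, -0.008]), 'finger_gap': np.float64(0.997)}
scene [1.28638104 0.80957627 1.25570044] [-0.48982517 -0.49964718 -0.71443964]
side [0.46559298 0.80869133 0.70569134] [ 0.060568   -0.77661805 -0.62705336]
```

View pics/scene0.png

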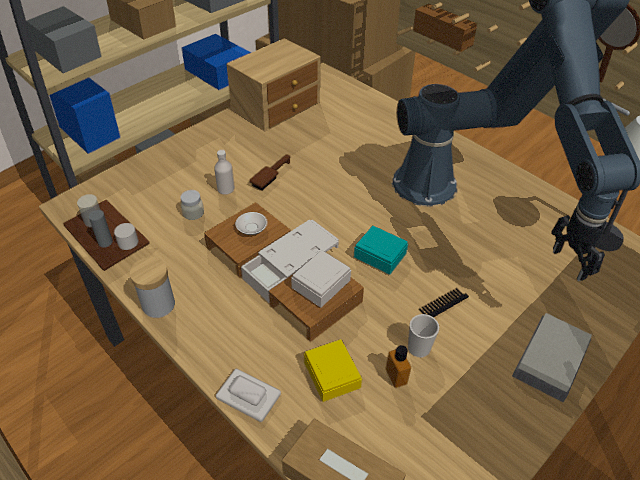

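View pics/side0.png

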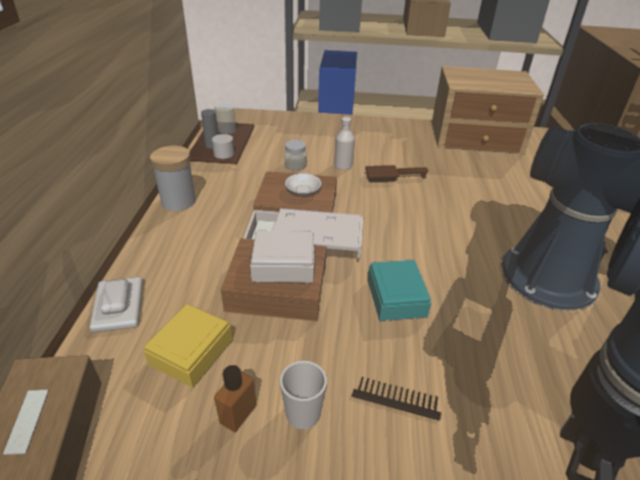

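Both views show the rack, with the near end of the cover drawn out towards the robot. The closed white footed box is on the left step.

Things that could be taken for it, by scene pixel:
- white box on the step: (322,277). This one fits the description.
- turquoise box: (381,249)
- yellow box: (333,368)
- white soap dish: (248,394)
- grey book: (553,355)

I'll check the choice in close crops.

Run:
```python
import cv2
for n,(x,y) in dict(scene=(200,200),side=(215,165)).items():
    c=cv2.imread(f'pics/{n}0.png')[y:y+150,x:x+200]; cv2.imwrite(f'pics/{n}0c.png',cv2.resize(c,None,fx=4,fy=4,interpolation=cv2.INTER_CUBIC))
```

```text
(no output)
```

View pics/scene0c.png

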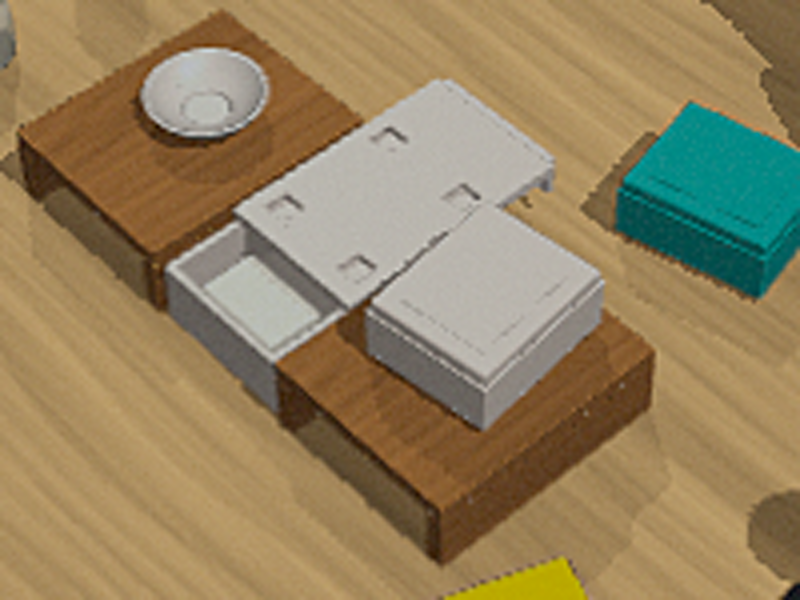

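View pics/side0c.png

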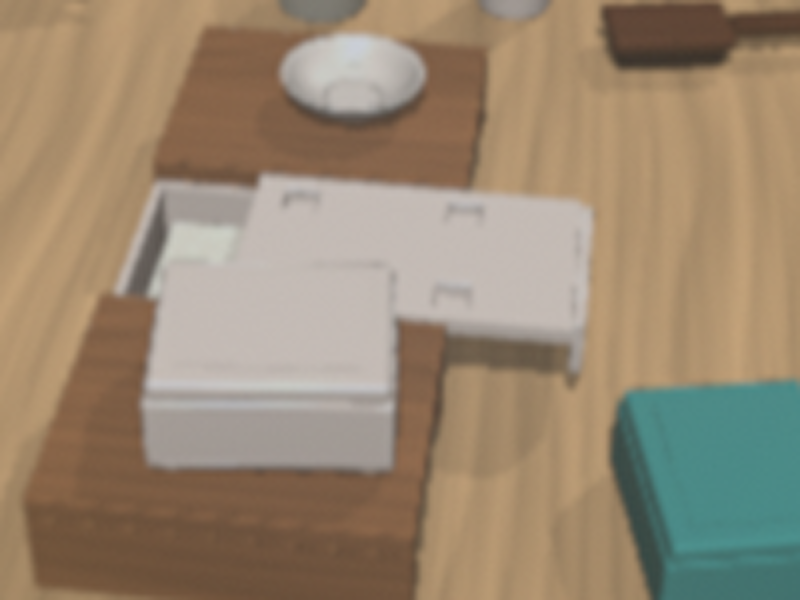

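```bash
cat > m.py <<'E'
from h import *
def sc(l): return np.array(l,float)/4-.375+[200,200]
def sd(l): return np.array(l,float)/4-.375+[215,165]
q=lambda n,a,z,l:print(l,np.round(ray(n,a,z)[:,:2],4).tolist())
q('scene',sc([(655,352),(441,508),(280,365)]),.063,'stepL nl,fl,fr')
q('side',sd([(443,325),(415,538),(30,500),(110,298)]),.063,'stepL nr,nl,fl,fr')
q('scene',sc([(222,10),(22,130),(152,252),(360,122)]),.063,'stepR nr,fr,fl,nl')
q('side',sd([(487,48),(205,28),(157,165),(470,185)]),.063,'stepR')
q('scene',sc([(443,80),(235,212),(350,305),(553,158)]),.062,'cov nr,fr,fl,nl')
q('side',sd([(592,203),(262,175),(581,335)]),.062,'cov nr,fr,nl')
q('scene',sc([(490,203),(370,310),(487,380),(605,280)]),.122,'box top nr fr fl nl')
q('side',sd([(390,265),(170,262),(150,388),(395,395)]),.122,'box top')
q('scene',sc([(485,428)]),.070,'wall bot fl')
q('side',sd([(147,464),(392,466)]),.070,'wall bot fl nl')
q('scene',np.array([[381,270]]),0.,'turq')
E
python3 m.py
```

```text
stepL nl,fl,fr [[0.5083, 0.1907], [0.6944, 0.1839], [0.6911, 0.0298]]
stepL nr,nl,fl,fr [[0.5045, 0.0332], [0.5052, 0.1917], [0.6911, 0.1884], [0.6863, 0.0321]]
stepR nr,fr,fl,nl [[0.4982, -0.2581], [0.6828, -0.2601], [0.689, -0.1044], [0.5037, -0.0988]]
stepR [[0.4982, -0.2543], [0.6856, -0.2555], [0.6858, -0.0953], [0.4988, -0.0981]]
cov nr,fr,fl,nl [[0.4307, -0.0898], [0.6239, -0.0944], [0.6234, 0.0226], [0.4297, 0.0207]]
cov nr,fr,nl [[0.4266, -0.0903], [0.6224, -0.0943], [0.4304, 0.0314]]
box top nr fr fl nl [[0.5318, 0.0605], [0.6505, 0.0739], [0.637, 0.165], [0.5262, 0.159]]
box top [[0.5314, 0.0601], [0.6422, 0.0712], [0.6331, 0.1668], [0.5191, 0.158]]
wall bot fl [[0.6353, 0.1622]]
wall bot fl nl [[0.6385, 0.1644], [0.5203, 0.1517]]
turq [[0.3843, 0.149]]
```

The crops confirm the choice: a white lidded box sits on the left step, turned about 0.1 rad, and the cover is open about 70 mm.

Measured in the world frame:
- **Rack origin:** about (0.596, -0.0335), yaw about -0.018
- **Nest when shut:** about (0.616, -0.034)
- **Box:** about (0.584, 0.114), yaw about +0.10
- **Lip:** x about 0.43

Plan:
1. Shut the cover.
2. Push the box along -y on its own near lane, using two spread fingers so it squares up.
3. Push it along +x until the feet drop in.

Emit:
send_rows --commands '[{"delta_pos":[1.5,-5.6,0],"yaw":0.09},{"delta_pos":[1.5,-5.6,0],"yaw":0.09},{"delta_pos":[1.5,-5.6,0],"yaw":0.09},{"delta_pos":[1.5,-5.6,0],"yaw":0.09},{"delta_pos":[1.5,-5.6,0]},{"delta_pos":[1.5,-5.6,0]},{"delta_pos":[1.5,-5.6,0]},{"delta_pos":[1.5,-5.6,0]},{"delta_pos":[1.5,-5.6,0]},{"delta_pos":[1.5,-5.6,0]}]' --grip 1

```text
validation failed for argument at $.co...
```

Emit:
send_rows --commands '[{"delta_pos":[1.5,-5.6,0],"yaw":0.09},{"delta_pos":[1.5,-5.6,0],"yaw":0.09},{"delta_pos":[1.5,-5.6,0],"yaw":0.09},{"delta_pos":[1.5,-5.6,0],"yaw":0.09},{"delta_pos":[1.5,-5.6,0],"yaw":0},{"delta_pos":[1.5,-5.6,0],"yaw":0},{"delta_pos":[1.5,-5.6,0],"yaw":0},{"delta_pos":[1.5,-5.6,0],"yaw":0},{"delta_pos":[1.5,-5.6,0],"yaw":0},{"delta_pos":[1.5,-5.6,0],"yaw":0}]' --grip 1

```text
t: 1.35
tcp_pos: [0.3801, 0.0076, 0.2285]
tool_rot: [-0.003, 1.0, -0.001, 0.001]
force: [1.3, -0.8, -0.3]
finger_gap: -0.0
```

Emit:
send_rows --commands '[{"delta_pos":[1.2,-4.0,-3.5],"yaw":-0.024},{"delta_pos":[0,0,-4],"yaw":0},{"delta_pos":[0,0,-4],"yaw":0},{"delta_pos":[0,0,-4],"yaw":0},{"delta_pos":[0,0,-3],"yaw":0},{"delta_pos":[0,0,0],"yaw":0}]'

```text
t: 2.1
tcp_pos: [0.3973, -0.0409, 0.0392]
tool_rot: [0.015, 1.0, -0.003, 0.006]
force: [0.7, 0.1, 0.3]
finger_gap: -0.005
```

Emit:
send_rows --commands '[{"delta_pos":[0.5,0.8,0],"yaw":-0.01},{"delta_pos":[1,0,0],"yaw":0},{"delta_pos":[1,0,0],"yaw":0},{"delta_pos":[1,0,0],"yaw":0},{"delta_pos":[1,0,0],"yaw":0},{"delta_pos":[1,0,0],"yaw":0},{"delta_pos":[1,0,0],"yaw":0},{"delta_pos":[1,0,0],"yaw":0}]'

```text
t: 3.1
tcp_pos: [0.474, -0.0316, 0.0424]
tool_rot: [0.019, 1.0, -0.003, 0.004]
force: [-4.0, -2.6, -0.6]
finger_gap: -0.0
```

Emit:
send_rows --commands '[{"delta_pos":[0.5,0,0],"yaw":-0.01},{"delta_pos":[0.5,0,0],"yaw":0},{"delta_pos":[0.5,0,0],"yaw":0},{"delta_pos":[0.5,0,0],"yaw":0}]'

```text
t: 3.6
tcp_pos: [0.4837, -0.0302, 0.0417]
tool_rot: [0.022, 1.0, -0.001, -0.009]
force: [-12.1, -4.8, 5.5]
finger_gap: -0.002
```

Emit:
send_rows --commands '[{"delta_pos":[0.7,0,0],"yaw":0},{"delta_pos":[0.9,0,0],"yaw":0},{"delta_pos":[0.9,0,0],"yaw":0}]'

```text
t: 3.98
tcp_pos: [0.4828, -0.028, 0.0409]
tool_rot: [0.019, 0.999, 0.002, -0.037]
force: [-19.2, -9.6, 10.2]
finger_gap: 0.001
```

Emit:
send_rows --commands '[{"delta_pos":[-2,-0.3,0],"yaw":0},{"delta_pos":[-2.5,0,1],"yaw":0},{"delta_pos":[-1,0,6],"yaw":0},{"delta_pos":[0,0,6],"yaw":0},{"delta_pos":[0,3,6],"yaw":0.18},{"delta_pos":[0,5,0],"yaw":0.18}]' --grip -1

```text
t: 4.72
tcp_pos: [0.4389, 0.0445, 0.2331]
tool_rot: [-0.16, 0.987, -0.007, -0.023]
force: [0.8, 0.2, -0.4]
finger_gap: 1.001
```

Run:
```python
from h import *
s=manip.sense();print(s['q'],s['tcp_pos'],s['tool_rot'])
for n,(x,y) in dict(scene=(200,200),side=(215,165)).items():
    c=manip.snapshot(n)[y:y+150,x:x+200]; cv2.imwrite(f'pics/{n}1c.png',cv2.resize(c,None,fx=4,fy=4,interpolation=cv2.INTER_CUBIC))
```

```text
[-0.13527351  0.29721357  1.84172295 -0.03010564  1.04348417 -2.01254781] [0.43893439 0.04449336 0.23312961] [-0.16033744  0.98676755 -0.00651188 -0.02322293]
```

View pics/scene1c.png

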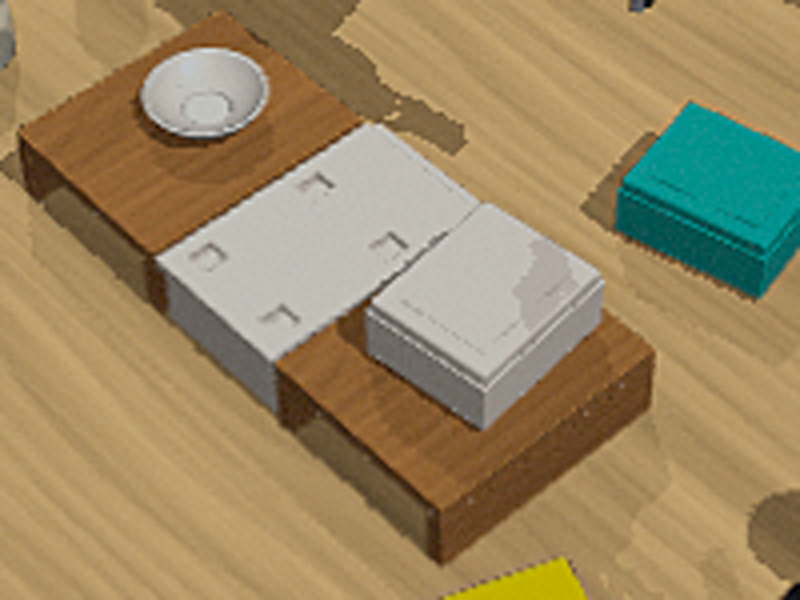

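```bash
cat >> h.py <<'E'
def sc(l): return np.array(l,float)/4-.375+[200,200]
def sd(l): return np.array(l,float)/4-.375+[215,165]
E
python3 - <<'E'
from h import *
print(ray('scene',sc([(375,122),(158,258),(275,360)]),.062)[:,:2].round(4))
# recess openings: segment darker walls; use approximate outline corners
im=cv2.imread('pics/scene1c.png',0)
print(ray('scene',sc([(318,183),(209,256),(390,243),(279,317)]),.062)[:,:2].round(4))
# predicted recess corners from rack estimate
a=-.018;R=np.array([[np.cos(a),-np.sin(a)],[np.sin(a),np.cos(a)]]);N=np.array([.596,-.0335])+R@[.02,0]
for sx in(-1,1):
  for sy in(-1,1):
    P=[np.r_[N+R@[sx*.048+dx,sy*.038+dy],.062] for dx,dy in((-.0095,-.0095),(.0095,-.0095),(.0095,.0095),(-.0095,.0095))]
    print(sx,sy,((proj('scene',P)-[200,200]+.375)*4).round(0).tolist())
E
```

```text
[[ 0.4954 -0.0922]
 [ 0.689  -0.0981]
 [ 0.6902  0.0238]]
[[ 5.645e-01 -7.540e-02]
 [ 6.629e-01 -7.560e-02]
 [ 5.667e-01  4.000e-04]
 [ 6.642e-01 -2.100e-03]]
-1 -1 [[321.0, 174.0], [300.0, 188.0], [318.0, 203.0], [339.0, 189.0]]
-1 1 [[394.0, 234.0], [373.0, 248.0], [391.0, 263.0], [412.0, 249.0]]
1 -1 [[213.0, 244.0], [192.0, 258.0], [209.0, 274.0], [231.0, 259.0]]
1 1 [[286.0, 306.0], [263.0, 321.0], [282.0, 337.0], [304.0, 322.0]]
```

Emit:
send_rows --commands '[{"delta_pos":[1.5,1.7,0],"yaw":-0.18},{"delta_pos":[1.5,1.7,0],"yaw":-0.18},{"delta_pos":[1.5,1.7,0],"yaw":-0.18},{"delta_pos":[1.5,1.7,0],"yaw":-0.18},{"delta_pos":[1.5,1.7,0],"yaw":-0.18},{"delta_pos":[1.5,1.7,0],"yaw":-0.18},{"delta_pos":[1.5,1.7,0],"yaw":-0.18},{"delta_pos":[1.5,1.7,0],"yaw":-0.18},{"delta_pos":[1.5,1.7,0],"yaw":-0.18},{"delta_pos":[0,1,0],"yaw":-0.18}]'

```text
t: 6.08
tcp_pos: [0.5874, 0.2148, 0.2304]
tool_rot: [0.698, 0.716, 0.02, -0.009]
force: [0.8, 0.1, -0.9]
finger_gap: 1.004
```

Run:
```python
from h import *
print(ray('scene',[(420,354),(398,382),(333,372)],.0).round(3), ray('side',[(303,422),(236,425)],0).round(3))
s=manip.sense();print(s['q'].round(2),s['tcp_pos'])
```

```text
[[0.524 0.405 0.   ]
 [0.625 0.419 0.   ]
 [0.717 0.289 0.   ]] [[0.509 0.408 0.   ]
 [0.616 0.426 0.   ]]
[0.15 0.52 1.45 0.04 1.15 0.11] [0.58740007 0.21482172 0.23037082]
```

Emit:
send_rows --commands '[{"delta_pos":[-0.3,-1.5,-4],"yaw":-0.045},{"delta_pos":[0,0,-4],"yaw":0},{"delta_pos":[0,0,-4],"yaw":0},{"delta_pos":[0,0,-3],"yaw":0},{"delta_pos":[0,0,0],"yaw":0}]' --grip -0.8

```text
t: 6.7
tcp_pos: [0.5919, 0.1992, 0.0768]
tool_rot: [0.717, 0.696, 0.027, -0.004]
force: [-0.0, 0.6, -0.1]
finger_gap: 0.897
```

Emit:
send_rows --commands '[{"delta_pos":[-0.8,0,-0.5],"yaw":0.01},{"delta_pos":[0,0,-0.4],"yaw":0},{"delta_pos":[0,-0.8,0],"yaw":0},{"delta_pos":[0,-0.8,0],"yaw":0}]' --grip -0.3

```text
t: 7.2
tcp_pos: [0.587, 0.183, 0.0712]
tool_rot: [0.714, 0.7, 0.031, -0.002]
force: [0.2, -0.3, -0.1]
finger_gap: 0.65
```

Emit:
send_rows --commands '[{"delta_pos":[-0.3,-0.4,-0.4],"yaw":0.0},{"delta_pos":[0,-0.5,0],"yaw":0},{"delta_pos":[0,-0.5,0],"yaw":0},{"delta_pos":[0,-0.5,0],"yaw":0},{"delta_pos":[0,-0.5,0],"yaw":0}]'

```text
t: 7.82
tcp_pos: [0.5853, 0.1579, 0.0683]
tool_rot: [0.714, 0.699, 0.033, -0.001]
force: [-0.1, 2.8, 0.9]
finger_gap: 0.653
```

Emit:
send_rows --commands '[{"delta_pos":[0,-0.7,0],"yaw":0},{"delta_pos":[0,-0.7,0],"yaw":0},{"delta_pos":[0,-0.7,0],"yaw":0},{"delta_pos":[0,-0.7,0],"yaw":0},{"delta_pos":[0,-0.7,0],"yaw":0}]'

```text
t: 8.45
tcp_pos: [0.5847, 0.1209, 0.0683]
tool_rot: [0.714, 0.699, 0.033, -0.002]
force: [-0.2, 2.2, 0.8]
finger_gap: 0.653
```

Run:
```python
from h import *
a=manip.snapshot('side')[165:365,200:400]
cv2.imwrite('pics/side2.png',cv2.resize(a,None,fx=3,fy=3,interpolation=cv2.INTER_CUBIC))
print(manip.sense()['force'],manip.sense()['tcp_pos'])
```

```text
[-1.21800656  0.69517395  0.85515266] [0.58465881 0.11993669 0.0682621 ]
```

View pics/side2.png

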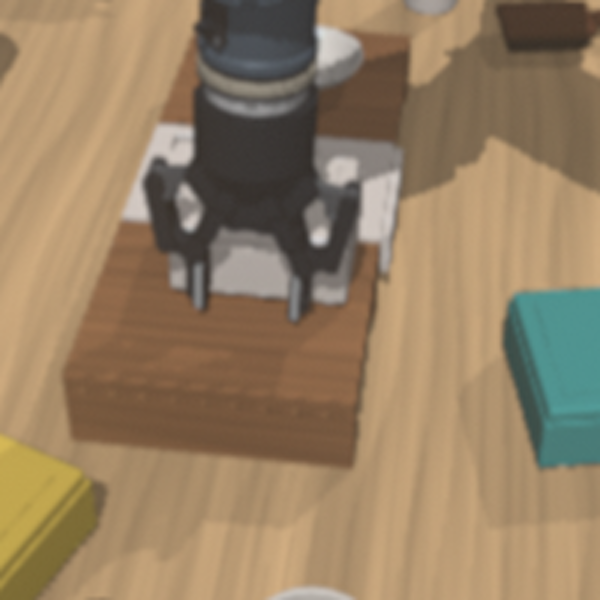

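The box is level and squared against both fingers at about (245,270), and pushes freely at 2–3 N. I'll continue along -y.

Emit:
send_rows --commands '[{"delta_pos":[0,-0.7,0],"yaw":0},{"delta_pos":[0,-0.7,0],"yaw":0},{"delta_pos":[0,-0.7,0],"yaw":0},{"delta_pos":[0,-0.7,0],"yaw":0},{"delta_pos":[0,-0.7,0],"yaw":0},{"delta_pos":[0,-0.7,0],"yaw":0},{"delta_pos":[0,-0.7,0],"yaw":0},{"delta_pos":[0,-0.7,0],"yaw":0},{"delta_pos":[0,-0.7,0],"yaw":0},{"delta_pos":[0,-0.7,0],"yaw":0}]'

```text
t: 9.75
tcp_pos: [0.584, 0.0453, 0.068]
tool_rot: [0.714, 0.699, 0.032, -0.002]
force: [0.4, 2.4, 1.0]
finger_gap: 0.649
```

Emit:
send_rows --commands '[{"delta_pos":[0,-0.5,0],"yaw":0},{"delta_pos":[0,-0.5,0],"yaw":0},{"delta_pos":[0,-0.4,0],"yaw":0},{"delta_pos":[0,1,0],"yaw":0},{"delta_pos":[0,3,0],"yaw":0},{"delta_pos":[0,4,3],"yaw":0},{"delta_pos":[0,4,5],"yaw":0}]'

```text
t: 10.62
tcp_pos: [0.5818, 0.1494, 0.145]
tool_rot: [0.716, 0.697, 0.028, -0.004]
force: [1.9, -0.2, -0.3]
finger_gap: 0.655
```

Run:
```python
from h import *
a=manip.snapshot('scene');b=manip.snapshot('side');print(manip.sense()['tcp_pos'])
cv2.imwrite('pics/s3.png',a);cv2.imwrite('pics/d3.png',b)
A=cv2.resize(a[210:310,210:310],None,fx=6,fy=6,interpolation=cv2.INTER_CUBIC)[:,:]
B=cv2.resize(b[170:300,240:370],None,fx=600/130,fy=600/130,interpolation=cv2.INTER_CUBIC)
cv2.imwrite('pics/s3c.png',A);cv2.imwrite('pics/d3c.png',B)
```

```text
[0.58631771 0.15259941 0.15108764]
```

View pics/s3c.png

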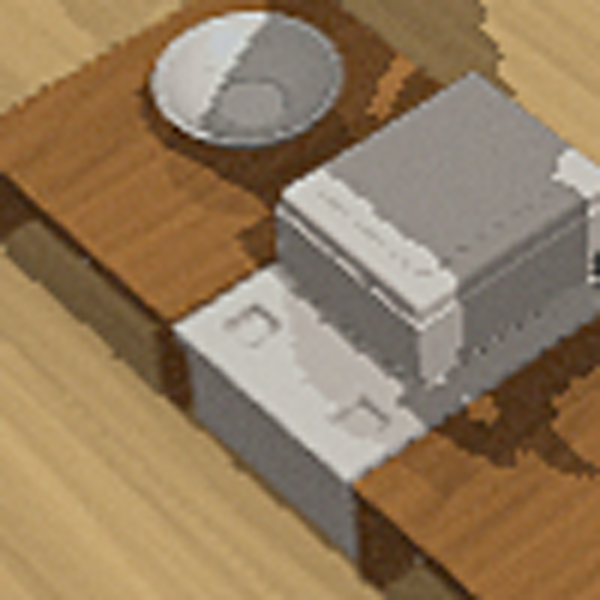

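View pics/d3c.png

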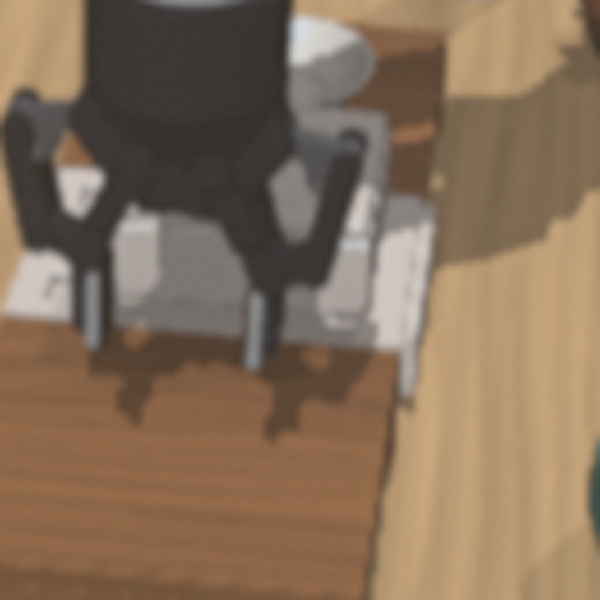

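Run:
```python
from h import *
f=lambda l:np.array(l,float)/6-.4+[210,210]
T=ray('scene',f([(475,72),(281,190),(425,300),(598,192)]),.121)[:,:2]
r=ray('scene',f([(252,324),(361,417)]),.062)[:,:2]
w=ray('scene',f([(424,387),(281,262)]),.069)[:,:2]
c=ray('scene',f([(177,326),(350,478)]),.062)[:,:2]
print(T.round(4),r.round(4),w.round(4),c.round(4))
d=T[1]-T[0];e=T[2]-T[1];print('yaw',d[1]/d[0],-e[0]/e[1],'w',-(w[0]-w[1])[0]/(w[0]-w[1])[1],'ctr',(T[0]+T[2])/2)
print('recess yaw',-(r[1]-r[0])[0]/(r[1]-r[0])[1],'mid',r.mean(0),'cover far mid',c.mean(0))
g=lambda l:np.array(l,float)*130/600-.4+[240,170]
print('side: box bottom nl, lid nl, cover nl,nr', ray('side',g([(367,320)]),.069),ray('side',g([(371,240)]),.115),ray('side',g([(400,350),(436,205)]),.062))
```

```text
[[ 0.5212 -0.0808]
 [ 0.6337 -0.0849]
 [ 0.6315  0.0086]
 [ 0.5333  0.0134]] [[ 0.6634 -0.0762]
 [ 0.664  -0.0008]] [[ 0.6362  0.0101]
 [ 0.6332 -0.091 ]] [[ 0.6886 -0.0987]
 [ 0.6902  0.0221]]
yaw -0.03617174097166265 0.023961905202566622 w -0.029930180248026003 ctr [ 0.57632289 -0.0361138 ]
recess yaw -0.00785326101505978 mid [ 0.6636861  -0.03846691] cover far mid [ 0.68942329 -0.03830879]
side: box bottom nl, lid nl, cover nl,nr [[0.5194598  0.01855023 0.069     ]] [[0.51894233 0.0174025  0.115     ]] [[ 0.5027659   0.03023457  0.062     ]
 [ 0.49349985 -0.08735181  0.062     ]]
```

Emit:
send_rows --commands '[{"delta_pos":[-1,0,5],"yaw":0.18},{"delta_pos":[-2,-2,5],"yaw":0.18},{"delta_pos":[-2,-2.5,2],"yaw":0.18},{"delta_pos":[-2,-2.5,0],"yaw":0.18},{"delta_pos":[-2,-2.5,0],"yaw":0.18},{"delta_pos":[-2,-2.5,0],"yaw":0.18},{"delta_pos":[-2,-2.5,0],"yaw":0.18},{"delta_pos":[-1,-2.5,0],"yaw":0.18},{"delta_pos":[0,-1,0],"yaw":0.13},{"delta_pos":[0,0,0],"yaw":0}]'

```text
t: 11.98
tcp_pos: [0.4379, -0.0331, 0.27]
tool_rot: [-0.017, 0.999, 0.02, -0.022]
force: [0.3, 0.1, 0.2]
finger_gap: 0.649
```

```bash
cat >> h.py <<'E'
from scipy.spatial.transform import Rotation as Ro
def wsnap():
    s=manip.sense();T=np.eye(4);T[:3,:3]=Ro.from_quat(s['tool_rot']).as_matrix();T[:3,3]=s['tcp_pos']
    im=manip.snapshot('wrist');return im,T@np.array(manip.get_calibration('wrist')['mount']),s
def wray(M,uv,z):
    c,K,d,_=cal('wrist');p=cv2.undistortPoints(np.array(uv,float).reshape(-1,1,2),K,d).reshape(-1,2)
    D=np.c_[p,np.ones(len(p))]@M[:3,:3].T;o=M[:3,3];return o+D*((z-o[2])/D[:,2])[:,None]
E
python3 - <<'E'
from h import *
im,M,s=wsnap();cv2.imwrite('pics/w4.png',im);np.save('M4.npy',M)
print(s['tcp_pos'],s['tool_rot'].round(3),M.round(3),manip.get_calibration('wrist')['mount'])
a=manip.snapshot('scene');cv2.imwrite('pics/s4.png',a)
E
```

```text
[ 0.43793481 -0.03308167  0.26995646] [-0.017  0.999  0.02  -0.022] [[-0.032  0.965  0.259  0.366]
 [ 0.999  0.02   0.048 -0.04 ]
 [ 0.041  0.26  -0.965  0.416]
 [ 0.     0.     0.     1.   ]] [[-2.03194721e-04 -9.53098998e-01 -3.02658651e-01  7.80764372e-02]
 [ 9.99999818e-01 -2.19917341e-05 -6.02111932e-04  1.06231371e-03]
 [ 5.67216290e-04 -3.02658718e-01  9.53098829e-01 -1.42987685e-01]
 [ 0.00000000e+00  0.00000000e+00  0.00000000e+00  1.00000000e+00]]
```

View pics/w4.png

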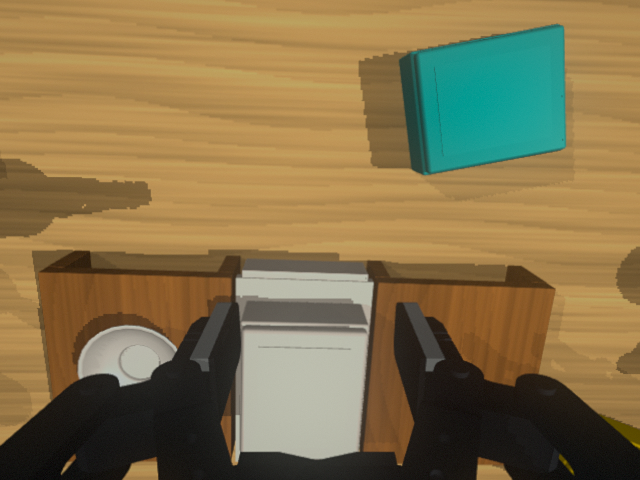

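Run:
```python
import cv2
a=cv2.imread('pics/w4.png')[250:370,225:385]
cv2.imwrite('pics/w4c.png',cv2.resize(a,None,fx=5,fy=5,interpolation=cv2.INTER_CUBIC))
```

```text
(no output)
```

View pics/w4c.png

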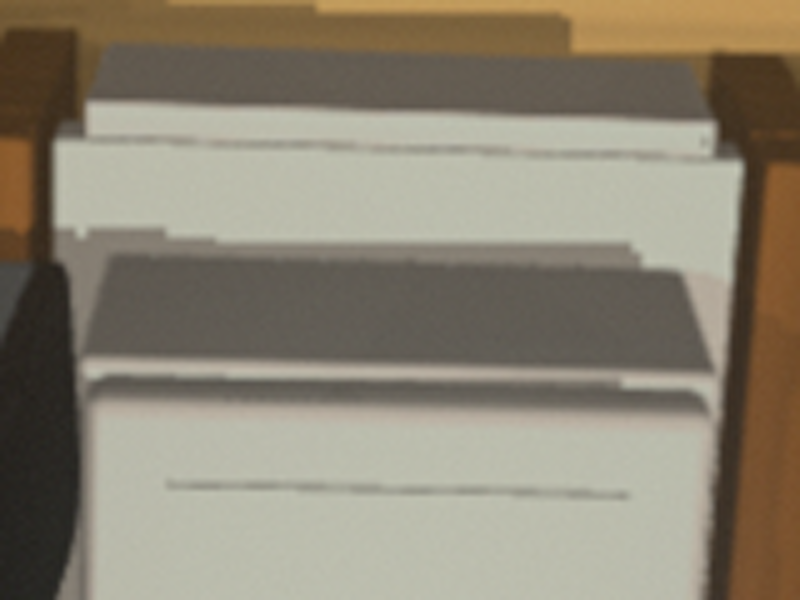

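Run:
```python
from h import *
M=np.load('M4.npy');f=lambda l:np.array(l,float)/5-.4+[225,250]
for l,p,z in(('lip',[(87,101),(715,119)],.062),('cover',[(52,138),(742,160)],.062),('wallbot',[(108,258),(683,272)],.069),('walltop',[(85,358),(712,375)],.109),('covR',[(742,160),(725,420)],.062),('lidL',[(92,400),(88,598)],.121)):
    P=wray(M,f(p),z)[:,:2];d=P[1]-P[0];print(l,P.round(4).tolist(),'len',np.linalg.norm(d).round(4),'yaw',(-d[0]/d[1]).round(4),'mid',P.mean(0).round(4))
```

```text
lip [[0.4931, -0.0864], [0.4946, 0.0226]] len 0.1091 yaw -0.0132 mid [ 0.4938 -0.0319]
cover [[0.5, -0.0925], [0.5021, 0.0279]] len 0.1204 yaw -0.0177 mid [ 0.5011 -0.0323]
wallbot [[0.5192, -0.0823], [0.5204, 0.0175]] len 0.0998 yaw -0.0126 mid [ 0.5198 -0.0324]
walltop [[0.5183, -0.0811], [0.5201, 0.0164]] len 0.0976 yaw -0.0183 mid [ 0.5192 -0.0324]
covR [[0.5021, 0.0279], [0.5525, 0.028]] len 0.0504 yaw -286.7317 mid [0.5273 0.028 ]
lidL [[0.5192, -0.0786], [0.5524, -0.0796]] len 0.0333 yaw 34.6299 mid [ 0.5358 -0.0791]
```

Emit:
send_rows --commands '[{"delta_pos":[2,0,-3],"yaw":-0.05},{"delta_pos":[1,0,-4],"yaw":0},{"delta_pos":[0,0,-4],"yaw":0},{"delta_pos":[0,0,-4],"yaw":0},{"delta_pos":[0,0,-4],"yaw":0},{"delta_pos":[0,0,0],"yaw":0}]'

```text
t: 12.82
tcp_pos: [0.4711, -0.0292, 0.0754]
tool_rot: [0.011, 1.0, 0.02, -0.019]
force: [-0.7, 0.3, 0.3]
finger_gap: 0.653
```

Emit:
send_rows --commands '[{"delta_pos":[0.5,-0.35,-0.6],"yaw":0.006},{"delta_pos":[0.8,0,0],"yaw":0},{"delta_pos":[0.6,0,0],"yaw":0},{"delta_pos":[0,0,0],"yaw":0}]'

```text
t: 13.32
tcp_pos: [0.4954, -0.0334, 0.0734]
tool_rot: [0.008, 1.0, 0.019, -0.014]
force: [-0.1, 0.3, 0.4]
finger_gap: 0.652
```

Emit:
send_rows --commands '[{"delta_pos":[0.4,0,-0.5],"yaw":0},{"delta_pos":[0.5,0,0],"yaw":0},{"delta_pos":[0.5,0,0],"yaw":0},{"delta_pos":[0.5,0,0],"yaw":0}]'

```text
t: 13.82
tcp_pos: [0.5124, -0.0328, 0.0684]
tool_rot: [0.008, 1.0, 0.019, -0.017]
force: [-2.6, 0.4, 1.4]
finger_gap: 0.65
```

Contact is made. I'll push on along +x.

Emit:
send_rows --commands '[{"delta_pos":[0.5,0,0],"yaw":0},{"delta_pos":[0.5,0,0],"yaw":0},{"delta_pos":[0.5,-0.05,0],"yaw":0},{"delta_pos":[0.5,0,0],"yaw":0},{"delta_pos":[0.5,0,0],"yaw":0}]'

```text
t: 14.45
tcp_pos: [0.5376, -0.0328, 0.0681]
tool_rot: [0.008, 1.0, 0.02, -0.019]
force: [-2.3, 0.0, 1.4]
finger_gap: 0.65
```

Emit:
send_rows --commands '[{"delta_pos":[0.3,0,0],"yaw":0},{"delta_pos":[0.3,0,0],"yaw":0},{"delta_pos":[0.3,0,0],"yaw":0}]'

```text
t: 14.82
tcp_pos: [0.5459, -0.0326, 0.0679]
tool_rot: [0.008, 1.0, 0.02, -0.02]
force: [-8.2, -0.9, 3.9]
finger_gap: 0.647
```

Emit:
send_rows --commands '[{"delta_pos":[0.3,0,0],"yaw":0},{"delta_pos":[0.3,0,0],"yaw":0}]'

```text
t: 15.08
tcp_pos: [0.5451, -0.0313, 0.0671]
tool_rot: [0.007, 0.999, 0.021, -0.028]
force: [-7.3, -1.7, 4.2]
finger_gap: 0.652
```

It has stopped hard near the expected x. I'll back off and check.

Emit:
send_rows --commands '[{"delta_pos":[-1,0,0],"yaw":0},{"delta_pos":[-3,0,0],"yaw":0},{"delta_pos":[-3,0,1],"yaw":0},{"delta_pos":[-3,0,6],"yaw":0},{"delta_pos":[0,0,6],"yaw":0},{"delta_pos":[0,0,6],"yaw":0},{"delta_pos":[0,0,1],"yaw":0},{"delta_pos":[0,0,0],"yaw":0}]'

```text
t: 16.08
tcp_pos: [0.4502, -0.0331, 0.269]
tool_rot: [0.009, 1.0, 0.019, -0.018]
force: [0.4, -0.3, -0.5]
finger_gap: 0.652
```

Run:
```python
from h import *
im,M,s=wsnap();cv2.imwrite('pics/w5.png',im);np.save('M5.npy',M);print(s['tcp_pos'],s['force'])
a=manip.snapshot('scene');b=manip.snapshot('side');cv2.imwrite('pics/s5.png',a);cv2.imwrite('pics/d5.png',b)
A=cv2.resize(im[250:370,225:385],None,fx=5,fy=5,interpolation=cv2.INTER_CUBIC)[:,:800]
B=cv2.resize(b[175:285,240:380],None,fx=400/140,fy=400/140,interpolation=cv2.INTER_CUBIC)
cv2.imwrite('pics/w5c.png',A)
C=cv2.resize(a[205:305,205:305],None,fx=4,fy=4,interpolation=cv2.INTER_CUBIC);H=400
cv2.imwrite('pics/sd5.png',np.hstack([C,cv2.copyMakeBorder(B,0,H-B.shape[0],0,0,cv2.BORDER_CONSTANT)]))
```

```text
[ 0.45022755 -0.03311609  0.26897838] [ 0.35954546 -0.28492417 -0.47033307]
```

View pics/w5c.png

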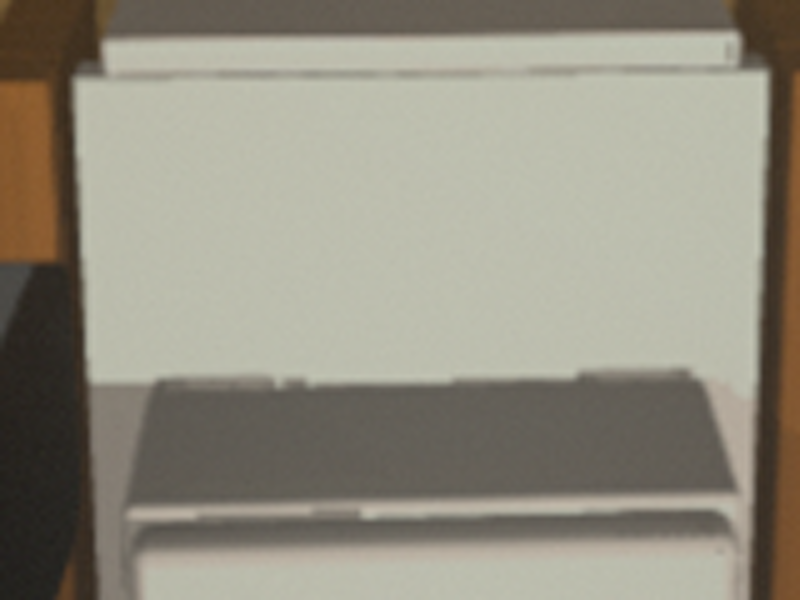

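View pics/sd5.png

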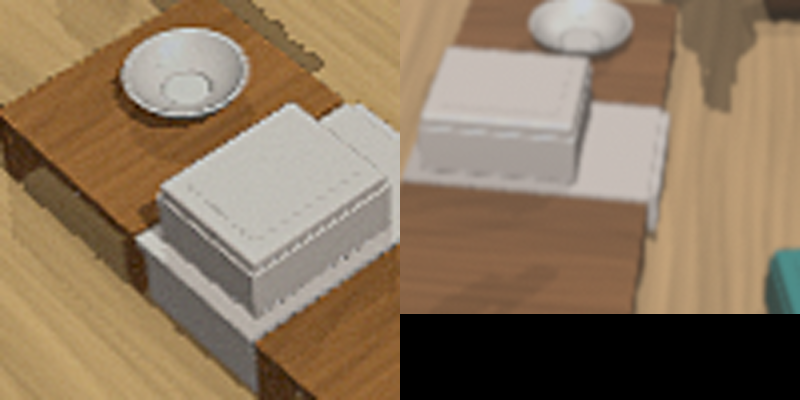

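Run:
```python
from h import *
M=np.load('M5.npy');f=lambda l:np.array(l,float)/5-.4+[225,250]
for l,p,z in(('lip',[(103,40),(740,31)],.062),('cover',[(73,78),(769,70)],.062),('wallbot seated',[(155,382),(698,376)],.0635),('wallbot up',[(155,382),(698,376)],.069),('walltop seated',[(126,505),(738,492)],.1035),('walltop up',[(126,505),(738,492)],.109)):
    P=wray(M,f(p),z)[:,:2];d=P[1]-P[0];print(l,P.round(4).tolist(),'len',np.linalg.norm(d).round(4),'yaw',(-d[0]/d[1]).round(4),'mid',P.mean(0).round(4))
g=lambda l:np.array(l,float)/4-.4+[205,205]
for z in(.1155,.121):print(z,ray('scene',g([(293,104),(160,192),(255,268),(390,184)]),z)[:,:2].round(4).tolist())
for z in(.0635,.069):print(z,ray('scene',g([(257,314)]),z).round(4),ray('side',np.array([[577-400,184]])*.35-.4+[240,175],z).round(4))
```

```text
lip [[0.4933, -0.0866], [0.495, 0.0228]] len 0.1094 yaw -0.0154 mid [ 0.4941 -0.0319]
cover [[0.5, -0.0921], [0.5022, 0.028]] len 0.1201 yaw -0.0188 mid [ 0.5011 -0.032 ]
wallbot seated [[0.5571, -0.0811], [0.5595, 0.0161]] len 0.0972 yaw -0.0251 mid [ 0.5583 -0.0325]
wallbot up [[0.5543, -0.0804], [0.5567, 0.0152]] len 0.0957 yaw -0.0251 mid [ 0.5555 -0.0326]
walltop seated [[0.5581, -0.0818], [0.5596, 0.0168]] len 0.0986 yaw -0.016 mid [ 0.5588 -0.0325]
walltop up [[0.5549, -0.081], [0.5564, 0.0159]] len 0.0969 yaw -0.016 mid [ 0.5556 -0.0326]
0.1155 [[0.5625, -0.0797], [0.6797, -0.0791], [0.678, 0.0142], [0.5659, 0.0203]]
0.121 [[0.566, -0.0754], [0.6827, -0.0748], [0.6809, 0.018], [0.5694, 0.0241]]
0.0635 [[0.6755 0.009  0.0635]] [[0.558  0.0166 0.0635]]
0.069 [[0.6783 0.0127 0.069 ]] [[0.5572 0.0234 0.069 ]]
```

Comparing with the shots before seating, the seated height agrees across the views:
- **Side and wrist:** they agree on the near-left bottom corner to 0.5 mm at the seated height, but differ by 8 mm at the unseated height.
- **Scene:** its offset from the wrist view is (-3.5, -5.6) mm at the seated height, matching the (-4, -5.5) mm seen before. At the unseated height it would not match.

The lip hasn't moved and the tool is clear, so I'm handing the job in.

```bash
python3 -c "
from station import manip
print(manip.sense()['t'],manip.sign_off())"
```

```text
the job is handed in; nothing more can be done
16.225 None
```

The cover is shut and, by my last checks, the footed box is sitting in its recesses. I handed the job in at 16.2 s of the 61 s allowed; the hand-in gives no verdict.

**What I did:** I pushed the lip to its hard stop, about 19 N on the wrist. I then pushed the box along -y with two spread fingers on a lane about 36 mm nearer the robot than the nest, which also squared it up. Last, I pushed it along +x until it stopped hard, at about 8 N against 2–3 N when sliding freely.

**Last checks:**
- **Height:** the side and wrist views agreed on the seated height to within about 1 mm, and the scene view fitted it once its earlier offset was allowed for.
- **Level and turn:** I saw no tilt, and the box is within about 0.01 rad of square to the rack.
- **Position:** y is within about 0.5 mm of the nest. The wrist view put x about 2.5 mm past it, which is inside the 4 mm limit but more than the 1.5 mm of play I expected. I put the difference down to calibration error.
- **Cover and surroundings:** the lip was in the same place before and after the box was seated. The dish looked undisturbed, the arm's path kept clear of the other bystanders, and the gripper was well clear at hand-in.
- **Disagreement:** the scene camera read 3–6 mm off the wrist camera throughout, so I used it only for relative checks.

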